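# Roll a steel tube into a vee cradle, bring it to the stop and clamp it

## Robot

A 6-joint arm with a two-finger parallel gripper is mounted at the origin on the work surface. World frame = base frame: x ahead of the robot, y to its left, z up, the work surface at z = 0. Lengths are in m, angles in rad, forces in N, time in s.
With the tool pointing down it reaches from about 0.3 to 0.875 m from the base axis. Payload 6.4 kg.
Tool frame: the origin (TCP) lies on the centre line of the jaws, within the pads' length; the fingertips stand 25 mm ahead of it and the grasp point (between the pads) lies 6 mm ahead of it; z points along the fingers, y is the line along which they close (so a half turn about z gives the same grasp; the last joint's range is limited). The gripper opens to 85 mm and grips with 20 to 120 N. Pads are 22 mm wide; open, the fingers measure 114 mm over their backs; the gripper's body (76 mm by 85 mm) begins 54 mm behind the grasp point. The pads swing forward as they close: fully open they stand 13 mm farther back than shut.
Start: joints at [-1.342, 0.181, 1.607, -0, 1.354, -0.206], TCP at [0.242, -0.522, 0.256] pointing down, gripper open.
Joint ranges: [-2.99, 2.99], [-0.89, 2.07], [0.3, 2.58], [-1.14, 4.28], [0, 2.63], [-3.12, 3.12]. Speed limits (rad/s): [2.57, 2.57, 3.01, 3.14, 3.14, 3.14].

## Interface

Orientations are given as a 3x3 rotation matrix whose columns are the frame's x, y, z axes.
In Python, from bench import bot gives the robot as it stands.
- The arm moves only by the shell command python3 -m creep 'ROWS'. ROWS is JSON, a list of rows, each a list of 3 entries, a list of its own where there are three numbers: the opening, from 0 (shut) to 1 (fully open), then the shift along the tool's x, y, z in m, then the turn about the tool's z in degrees. In form: [[grip, [tx, ty, tz], roll], ...]. A call has exactly 5 rows; each row shifts and turns the commanded pose from where the row before left it, along the tool's axes as they then stand; what a row does not reach is not made up. A row lasts 1/10 s, in which the tool goes at most 50 mm and 8.59 degrees, less where a joint would pass 70% of its speed; a pose out of reach is approached as far as the arm can. A call with a gripper value outside its range is refused whole. The fingers move at their own pace and stop on an object; the grip force is fixed at half the most. Time passes only in rows, so rows that do not move let the fingers close, or fill a call up. It gives the time, the measured TCP pose, the force, the opening and the grip force at its end, in the units of the state.
- bot.state(): the state, without advancing time (a new reading comes with each control period).
- bot.snapshot(name): name is "scene" or "top" or "wrist"; returns a dict with "frame" (400x640x3 uint8, red, green, blue), "depth" (400x640 float32, m along the optical axis (not along the pixel's ray), 0 where there is no reading), "fov_y" (degrees; the focal length in pixels is half the picture's height over the tangent of half this angle, whatever the lens; pixels are square), "cx", "cy" (the principal point, pixels), "k1" (the pictures are not rectified: a ray, as slopes to the right and down, at radius r is drawn at 1 + k1 r^2 times it, then the intrinsics apply), "origin" and "attitude" of the camera in the world. Camera axes: x right, y down, z forward; pixel columns grow to the right and rows downward; lengths in m; the calibration is good to about 2 mm. A picture is of the moment at which its call begins.
- bot.hand_in(): hands the job in; it is judged then, once.
Trained networks look in the newest picture that a camera, given by its name, has taken for a name from the list of things; names that differ only in an ending like _2 or _b are one class to them, and where a whole thing is asked for, a point or a joint stands for the part that bears it (a point fixed in the world has none). Each returns a list of dicts, best first, with "p" (0 to 1); they miss things now and then, are a little off and sometimes report something else, mostly with a low value. They report only what shows in the picture. A call takes as long as a camera call. They do not tell look-alikes from the thing itself.
- bot.find_in(thing, camera): "xy" ([column, row] as shares, 0 to 1, of the picture: columns of its width, rows of its height, amid what is visible of it).
- bot.place_of(thing, camera): "xy" ([column, row] as shares, 0 to 1, of the picture: columns of its width, rows of its height: a listed point, or the origin of a listed thing).
The state is a dict: "time_s": time; "q": joint angles; "joint_vel": joint speeds; "effort": joint torques, N m; "tool_pos": TCP position; "ee_rot": TCP orientation; "ft_force": force on the tool from outside, world axes, zero at the start; "moment": the same for the moment, N m; "width": finger opening in m; "finger_force": force on a finger pad.
Only numpy, scipy, OpenCV 4.12 (cv2) and the standard library are available. Lean on these libraries where they do the work, as an engineer would, in place of code of your own. Each camera call takes 0.05 s, during which the arm holds its last target. There are 200 camera calls.

## Task

Without lifting it, roll the steel tube off the cradle's deck into the vee and let go so that it settles by itself; then, with the clamp still open, slide the tube gently along the vee until its end touches the stop plate. Then swing the hinged clamp arm over and press it down firmly, but without forcing it, so that its rubber foot keeps gripping the tube when you let go. Leave the other things on the bench where they are.

Things in the scene. Friction and masses are not known exactly. Their poses are not given: they have to be found in the camera images.
- cradle: Steel vee cradle fixed to the bench, grey base 170 x 150 x 12 mm (x -100 to +70, y +-75 mm). Origin: on the bench below the vee's bottom line, midway along it; x points across the vee from deck to clamp hinge, y along the vee to the stop plate, z up. The 90 degree vee (y +-65 mm) has its bottom line 25 mm up; its far flank rises to x +32, z 57 mm. A tube lying in it has its axis at x 0, z 50.5 mm.
- deck_edge (a point): Middle of the deck's edge where the vee's near flank begins (cradle x -20, y 0, z 45 mm). The deck (y +-65 mm) runs from here towards -x to cradle x -92 mm, falling 2 degrees (z 42.5 mm there), to a kerb along y, 6 mm thick (x -98 to -92 mm), top at z 48.5 mm, which keeps the tube from rolling off.
- tube: Bare steel tube with cross holes, 36 mm diameter, 140 mm long, 0.25 to 0.45 kg, black discs in its ends. Origin: its centre; its y axis runs along it (it turns about it in rolling). It starts on the deck against the kerb, along the cradle's y, axis at cradle x about -79 mm and 61 mm above the bench, one end sticking out past the cradle's -y end.
- end_stop: Steel stop plate 36 mm wide, 6 mm thick, closing the +y end of the vee from 24 to 70 mm above the bench. Origin: 24 mm up, at the middle of the face that the tube's end must touch (cradle y +65 mm); axes as the cradle's. With the tube home its centre is at cradle y -5 mm. At the start the tube's end is 14 to 31 mm short of it.
- clamp (a joint): Angle of the clamp arm, rad. 0: the arm is level and points to the cradle's -x over the vee; it grows as the arm lifts (1.57 upright, more leans to +x; limits -0.3, 2.05). With the foot on the seated tube it reads -0.05 to 0.22: the foot's screw is set differently each time. Starts at 1.6 to 1.95. It stays where left: friction of 0.6 N m (6.3 N at the paddle) resists turning, and once pressed harder on the tube it keeps the foot gripping.
- clamp_hinge (a point): Middle of the clamp's hinge axis, which runs along the cradle's y (cradle x +46, y 0, z 79.5 mm). Two hinge lugs stand beside the arm at cradle x 38 to 54 mm, y +-12 to +-20 mm, 92 mm high. The foot's brass screw stands about 30 mm out of the arm's upper face, 46 mm from the hinge.
- clamp_paddle (a point): Middle of the upper face (+x when upright) of the paddle at the clamp arm's end, 95 mm from the hinge axis and 5 mm off the arm's middle plane. The paddle reaches from 85 to 115 mm from the hinge, 26 mm wide, 10 mm thick; the arm is 14 mm wide, 10 mm thick, with an adjusting screw with a round rubber foot 20 mm across, 46 mm from the hinge. Axes: x along the arm towards the hinge, y along the hinge, z out of this face.
- tin: Pink open round tin, 90 mm across, 38 mm high (bystander). Origin: centre of its underside, as for the other bystanders.
- dish: White dish, 130 mm across, 22 mm high (bystander).
- hammer: Hammer lying on the bench (bystander).
- collar: Short steel collar standing on end, 44 mm across, 45 mm high (bystander).
- carton: Small cardboard carton 70 x 45 x 22 mm (bystander).
- driver: Screwdriver lying on the bench behind the cradle (bystander).
- block: Small steel bench block 60 x 60 mm, 50 mm high (bystander).
Not all that is in view belongs to the job. Leave any turquoise look-alike of the cradle alone.

How it is judged:
On the way, in this order (a step that is already met when the one before it is completed fails the run):
1. the tube lies settled in the vee, let go, the clamp still open (x of tube in the frame of cradle between -0.0025 and 0.0025 m and z of tube in the frame of cradle between 0.0475 and 0.0535 m and angle between the y axis of tube and the y axis of cradle, either way round below 0.03 rad and value of joint clamp above 1.2 rad and contact force between the fingers and tube below 0.2 N and linear speed of tube below 0.01 m/s), for 0.2 s.
2. the tube's end is at the stop plate, the clamp still open (x of tube in the frame of cradle between -0.0025 and 0.0025 m and z of tube in the frame of cradle between 0.0475 and 0.0535 m and angle between the y axis of tube and the y axis of cradle, either way round below 0.03 rad and y of tube in the frame of cradle between -0.007 and -0.002 m and value of joint clamp above 1.2 rad), for 0.2 s.
At the end, for the whole second after the job is handed in: The tube lies at rest in the vee (axis within 2.5 mm sideways, 3 mm in height and 0.03 rad of its seat), its end within 2 mm of the stop plate, and the clamp is closed (arm below 0.3 rad) with its rubber foot gripping the tube by more than 8 N on its own (x of tube in the frame of cradle between -0.0025 and 0.0025 m and z of tube in the frame of cradle between 0.0475 and 0.0535 m and angle between the y axis of tube and the y axis of cradle, either way round below 0.03 rad and y of tube in the frame of cradle between -0.007 and -0.002 m and contact force between clamp and tube above 8 N and linear speed of tube below 0.01 m/s and value of joint clamp below 0.3 rad); the robot touches nothing.
It fails at once if the tube is lifted (its axis more than 80 mm above the bench, 19 mm above where it rolls) (z of tube in the frame of cradle above 0.08 m).
It fails at once if the tube is rammed against the stop plate with more than 40 N (contact force between tube and end_stop above 40 N).
It fails at once if the clamp is forced onto the tube with more than 100 N (contact force between clamp and tube above 100 N).
It fails at once if a bystander is moved more than 30 mm (distance of any of tin, dish, hammer, collar, carton, driver, block from where it was at the start of the episode above 0.03 m).
It also fails if it takes over 72 s, if anything falls off the work surface, if the arm or the gripper's body presses on something with over 40 N, if the wrist force passes 120 N, or if a joint passes its speed limit or range.

## Working session

There is one attempt and no reset: what is moved stays moved. The work goes in short steps, Python scripts to look and compute and a shell command to move; the robot and the scene stay as the last step left them, time stands still between calls to the robot, and variables do not carry over. Pictures are saved under pics/ and viewed, at most 10 in all, crops included, and the job is handed in when it is done.

```bash
mkdir -p pics
cat > h.py <<'E'
import numpy as np, cv2
from bench import bot
def cam(s):
    f=200/np.tan(np.radians(s["fov_y"])/2); return f
def ray(s,u,v):
    f=cam(s); d=np.array([(u-s["cx"])/f,(v-s["cy"])/f]); r=d.copy()
    for _ in range(20): r=d/(1+s["k1"]*(r@r))
    return np.array(s["attitude"])@np.array([r[0],r[1],1.])
def at_z(s,u,v,z):
    o=np.array(s["origin"]);w=ray(s,u,v); return o+w*(z-o[2])/w[2]
def dep(s,u,v):
    return np.array(s["origin"])+ray(s,u,v)*s["depth"][int(round(v)),int(round(u))]
def proj(s,P):
    p=np.array(s["attitude"]).T@(np.array(P)-np.array(s["origin"])); a=p[:2]/p[2]
    a=a*(1+s["k1"]*(a@a)); return a*cam(s)+[s["cx"],s["cy"]]
def save(s,name): cv2.imwrite("pics/"+name,s["frame"][:,:,::-1])
E
python3 - <<'E'
from h import *
np.set_printoptions(precision=4,suppress=True)
H={"cradle":0,"deck_edge":.045,"tube":.061,"end_stop":.024,"clamp_hinge":.0795,"clamp_paddle":.17}
ims=[]
for c in ("scene","top"):
    s=bot.snapshot(c); save(s,c+"0.png"); print(c,s["origin"],s["fov_y"],s["k1"])
    for t,z in H.items():
        for r in bot.place_of(t,c)[:3]:
            u,v=r["xy"][0]*640,r["xy"][1]*400
            print(t,round(r["p"],2),[round(u),round(v)],at_z(s,u,v,z), dep(s,u,v))
E
```

```text
scene [ 1.0025 -0.8647  0.7638] 43.26448384952037 -0.1643472082747956
cradle 0.92 [287, 175] [0.3305 0.1771 0.    ] [0.3422 0.1589 0.0133]
cradle 0.73 [324, 233] [ 0.5521 -0.0071  0.    ] [ 0.5593 -0.0207  0.0121]
deck_edge 0.69 [282, 159] [0.3112 0.1847 0.045 ] [0.3092 0.1878 0.0429]
deck_edge 0.55 [318, 213] [0.5289 0.0048 0.045 ] [0.528  0.0064 0.0436]
tube 0.59 [296, 205] [ 0.477  -0.0137  0.061 ] [ 0.483  -0.0235  0.069 ]
end_stop 0.45 [301, 154] [0.3237 0.2671 0.024 ] [0.3784 0.1759 0.0836]
clamp_hinge 0.97 [342, 217] [ 0.6057 -0.0211  0.0795] [ 0.6036 -0.0166  0.0758]
clamp_hinge 0.66 [301, 154] [0.3745 0.1808 0.0795] [0.3778 0.1752 0.0831]
clamp_paddle 0.77 [271, 142] [0.3605 0.0592 0.17  ] [0.2686 0.1914 0.085 ]
clamp_paddle 0.58 [348, 185] [ 0.6164 -0.0219  0.17  ] [ 0.6241 -0.0388  0.1819]
top [ 0.4005 -0.0027  0.8894] 56.256060808096024 -0.07050285290918765
cradle 0.89 [338, 212] [ 0.5445 -0.0063  0.    ] [ 0.5385 -0.0062  0.0373]
cradle 0.79 [256, 300] [0.3361 0.1874 0.    ] [0.3387 0.1799 0.0354]
deck_edge 0.84 [334, 216] [0.5287 0.0038 0.045 ] [0.5287 0.0038 0.045 ]
deck_edge 0.57 [253, 316] [0.3062 0.1843 0.045 ] [0.3061 0.1845 0.0441]
tube 0.83 [337, 240] [ 0.4711 -0.0031  0.061 ] [ 0.4698 -0.0031  0.0766]
tube 0.36 [478, 256] [ 0.4353 -0.31    0.061 ] [ 0.4369 -0.3239  0.0235]
end_stop 0.69 [222, 301] [0.3355 0.261  0.024 ] [0.3381 0.2501 0.0596]
end_stop 0.66 [317, 202] [0.5662 0.0448 0.024 ] [0.5653 0.0446 0.0287]
clamp_hinge 0.9 [344, 186] [ 0.5906 -0.0198  0.0795] [ 0.5914 -0.0199  0.076 ]
clamp_hinge 0.65 [251, 284] [0.3761 0.1814 0.0795] [0.3763 0.1802 0.0847]
clamp_paddle 0.85 [348, 160] [ 0.6225 -0.0259  0.17  ] [ 0.6181 -0.0255  0.1842]
clamp_paddle 0.71 [246, 330] [0.2937 0.1686 0.17  ] [0.2812 0.1885 0.0864]
clamp_paddle 0.56 [334, 215] [0.5109 0.0035 0.17  ] [0.5304 0.0046 0.0432]
```

```bash
sleep 1; ls pics; python3 -c "
from bench import bot; print(bot.state())"
```

```text
scene0.png
top0.png
{'time_s': 0.7, 'q': array([-1.34226778e+00,  1.80736247e-01,  1.60697246e+00, -1.67471277e-05,
        1.35379415e+00, -2.06291609e-01]), 'joint_vel': array([-9.02545271e-04, -1.03323839e-03, -5.10788264e-04,  8.10885434e-04,
       -7.57739847e-05,  1.08960318e-04]), 'effort': array([-2.67110387e-03, -4.44717157e+01, -3.51617754e+01, -4.31695407e-04,
        6.65949683e-04, -1.13140950e-05]), 'tool_pos': array([ 0.24224031, -0.52151796,  0.25633767]), 'ee_rot': array([[ 9.06944297e-01,  4.21250569e-01,  4.41279935e-06],
       [ 4.21250568e-01, -9.06944293e-01, -9.11627753e-05],
       [-3.44002078e-05,  8.45384534e-05, -9.99999996e-01]]), 'ft_force': array([-0.48106103, -0.1940361 , -0.1349034 ]), 'moment': array([ 0.06055348,  0.00416715, -0.05845805]), 'finger_force': 0.0, 'width': 0.08545835353792748}
```

Run:
```python
import cv2
a=cv2.imread("pics/top0.png"); b=cv2.imread("pics/scene0.png")
cv2.imwrite("pics/top_crop.png",cv2.resize(a[110:350,190:510],(800,600),interpolation=cv2.INTER_CUBIC))
cv2.imwrite("pics/scene_crop.png",cv2.resize(b[110:290,200:440],(800,600),interpolation=cv2.INTER_CUBIC))
```

```text
(no output)
```

View pics/top_crop.png

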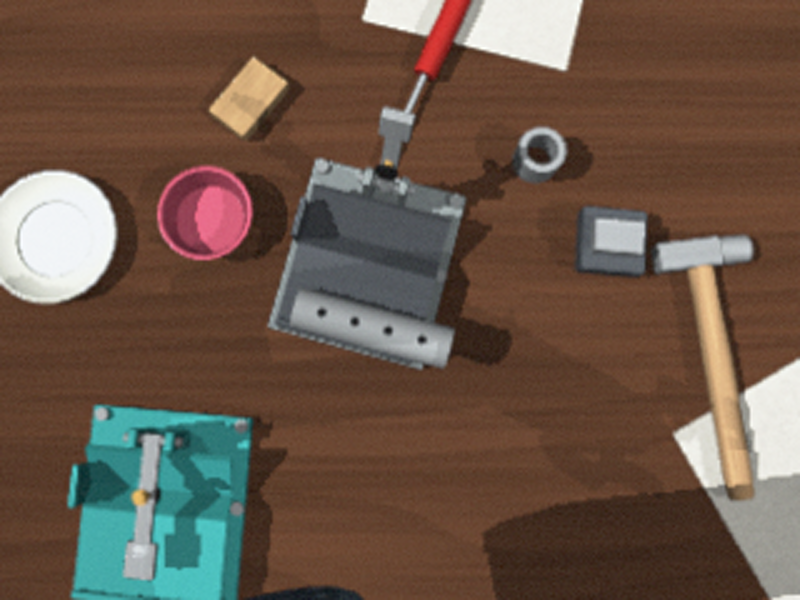

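View pics/scene_crop.png

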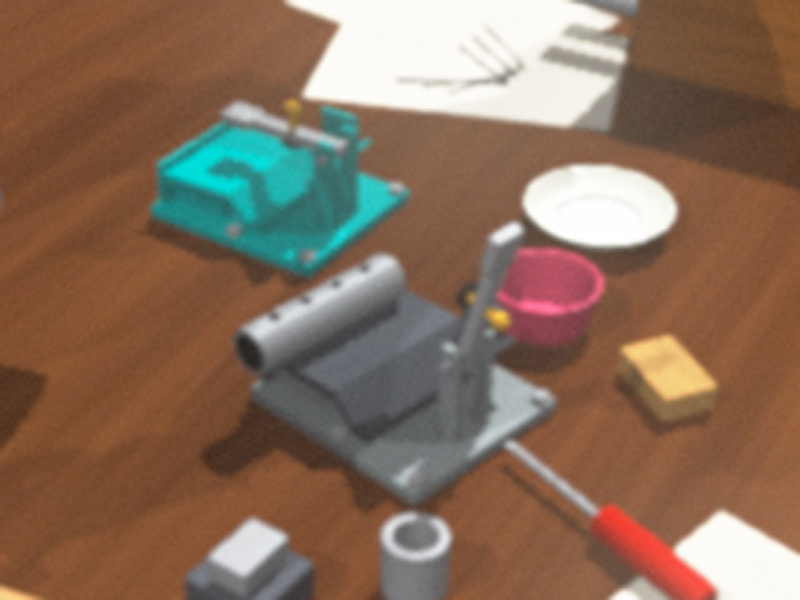

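The images show two candidates. The grey cradle is at top image px (338,215), with the tube on its deck at px (337,240), the clamp upright, and the stop plate on its left (+y world) side. The turquoise cradle at px (250,315) has a closed clamp and no tube, so it is the look-alike. The grey steel one fits the description, and the crops confirm it. Next I'll fit the cradle pose to the depth image.

```bash
cat >> h.py <<'E'
def cloud(s,u0,u1,v0,v1):
    f=cam(s); u,v=np.meshgrid(np.arange(u0,u1),np.arange(v0,v1)); u=u.ravel();v=v.ravel()
    d=np.stack([(u-s["cx"])/f,(v-s["cy"])/f],1); r=d.copy()
    for _ in range(20): r=d/(1+s["k1"]*(r**2).sum(1,keepdims=True))
    z=s["depth"][v,u]; R=np.array(s["attitude"])
    P=np.array(s["origin"])+(np.c_[r,np.ones(len(r))]*z[:,None])@R.T
    return P[z>0]
def toc(P,p):
    c,s=np.cos(p[2]),np.sin(p[2]); d=P[:,:2]-p[:2]
    return d[:,0]*c+d[:,1]*s, -d[:,0]*s+d[:,1]*c
def height(x,y):
    base=np.where((x>-.1)&(x<.07)&(abs(y)<.075),.012,0.)
    pr=np.interp(x,[-.098,-.0979,-.092,-.0919,-.02,0,.032,.0325],[.012,.0485,.0485,.0425,.045,.025,.057,.012])
    h=np.where((x>-.098)&(x<.032)&(abs(y)<.065),pr,base)
    return np.where((abs(x)<.018)&(y>.065)&(y<.071),.07,h)
E
cat > fit.py <<'E'
from h import *
from scipy.optimize import minimize
np.set_printoptions(precision=4,suppress=True)
s=bot.snapshot("top"); P=cloud(s,285,395,160,270)
def cost(p):
    x,y=toc(P,p); m=(x>-.12)&(x<.09)&(abs(y)<.1)
    e=abs(P[m,2]-height(x[m],y[m])); return np.minimum(e,.02).sum()/m.sum()
best=min((minimize(cost,[.545,-.006,a],method="Nelder-Mead",options=dict(initial_simplex=np.array([[.545,-.006,a],[.555,-.006,a],[.545,.006,a],[.545,-.006,a+.08]]))) for a in np.radians([-22,-18,-14,-10])),key=lambda r:r.fun)
p=best.x; print("cradle",p,np.degrees(p[2]),best.fun)
x,y=toc(P,p)
m=(P[:,2]>.058)&(x<.02)&(y>-.12)&(y<.06); t=m&(x<.02)
print("tube x med",np.median(x[t]),"y range",np.percentile(y[t],[1,50,99]),"ztop",np.percentile(P[t,2],95), "slope",np.polyfit(y[t],x[t],1))
k=(P[:,2]>.1); print("clamp pts",k.sum(),np.c_[x,y,P[:,2]][k][::6])
print("proj origin/deck/hinge",[proj(s,[p[0]+a*np.cos(p[2]),p[1]+a*np.sin(p[2]),z]) for a,z in((0,0),(-.02,.045),(.046,.0795))])
print(bot.state()["time_s"])
E
python3 fit.py
```

```text
cradle [ 0.5517 -0.0064 -0.2713] -15.543947846287537 0.005278073367696107
tube x med -0.08034557338905118 y range [-0.0896 -0.0216  0.0477] ztop 0.08029692314170474 slope [-0.0002 -0.0801]
clamp pts 206 [[ 0.0673  0.0113  0.1789]
 [ 0.0695 -0.0003  0.1818]
 [ 0.07   -0.012   0.1899]
 [ 0.0669  0.001   0.1823]
 [ 0.0696 -0.0104  0.1831]
 [ 0.0663  0.0048  0.174 ]
 [ 0.0685 -0.0068  0.177 ]
 [ 0.0647  0.0084  0.1692]
 [ 0.0657 -0.0035  0.1763]
 [ 0.063   0.0099  0.1665]
 [ 0.065  -0.0018  0.1702]
 [ 0.0632  0.0058  0.1623]
 [ 0.065  -0.0061  0.1669]
 [ 0.0623  0.0014  0.1622]
 [ 0.0637 -0.0105  0.168 ]
 [ 0.0613 -0.003   0.1622]
 [ 0.06    0.0006  0.1559]
 [ 0.0591  0.0044  0.148 ]
 [ 0.0578  0.0061  0.1433]
 [ 0.0595 -0.006   0.1487]
 [ 0.0584 -0.0043  0.1432]
 [ 0.0571 -0.0027  0.1387]
 [ 0.0559 -0.001   0.1333]
 [ 0.0547  0.0029  0.1261]
 [ 0.0526  0.0066  0.122 ]
 [ 0.0537 -0.006   0.1299]
 [ 0.0505 -0.0025  0.1301]
 [ 0.0447  0.0026  0.1386]
 [ 0.0428  0.0084  0.1313]
 [ 0.0445 -0.0039  0.1373]
 [ 0.0424  0.0018  0.1312]
 [ 0.041   0.0079  0.1218]
 [ 0.0422 -0.0047  0.1301]
 [ 0.0412 -0.0029  0.1234]
 [ 0.0405 -0.0054  0.1201]]
proj origin/deck/hinge [array([338.3748, 209.1229]), array([336.1461, 214.159 ]), array([343.8728, 183.4156])]
0.75
```

```bash
python3 -m creep '[[0.7,[0,0,0],8.1],[0.7,[0,0,0],8.1],[0.7,[0,0,0],8.1],[0.7,[0,0,0],8.1],[0.7,[0,0,0],8.0]]'
python3 -m creep '[[0.7,[0.003,-0.047,0],0],[0.7,[0.003,-0.047,0],0],[0.7,[0.003,-0.047,0],0],[0.7,[0.003,-0.047,0],0],[0.7,[0.003,-0.047,0],0]]'
python3 -m creep '[[0.7,[0.003,-0.047,0],0],[0.7,[0.003,-0.047,0],0],[0.7,[0.003,-0.047,0],0],[0.7,[0.003,-0.047,0],0],[0.7,[0.003,-0.047,0],0]]'
python3 -m creep '[[0.7,[0.003,-0.044,0],0],[0.7,[0.003,-0.044,0],0],[0.7,[0,0,0.03],0],[0.7,[0,0,0.03],0],[0.7,[0,0,0],0]]'
cat > st.py <<'E'
from h import *
np.set_printoptions(precision=4,suppress=True)
p=np.array([.5517,-.0064,-.2713]); s=bot.state()
x,y=toc(s["tool_pos"][None],p); R=s["ee_rot"]
print("t",s["time_s"],"TCP cradle",x,y,s["tool_pos"][2],"yaw err deg",np.degrees(np.arctan2(R[1,0],R[0,0])-p[2]),"F",s["ft_force"],"w",s["width"],"ff",s["finger_force"])
E
python3 st.py
```

```text
time_s: 1.25
tool_pos: [0.2422, -0.5215, 0.2563]
ee_rot: [[0.962, -0.273, -0.0], [-0.273, -0.962, 0.0], [-0.0, -0.0, -1.0]]
ft_force: [-0.7, -0.1, 0.2]
width: 0.0599
finger_force: 0.0
time_s: 1.75
tool_pos: [0.3197, -0.2974, 0.2564]
ee_rot: [[0.964, -0.268, 0.0], [-0.268, -0.964, -0.0], [0.001, 0.0, -1.0]]
ft_force: [0.7, 0.3, 0.9]
width: 0.0594
finger_force: 0.0
time_s: 2.25
tool_pos: [0.397, -0.0748, 0.2567]
ee_rot: [[0.964, -0.267, 0.001], [-0.267, -0.964, -0.001], [0.001, 0.0, -1.0]]
ft_force: [1.4, -0.3, 0.8]
width: 0.0599
finger_force: 0.0
time_s: 2.75
tool_pos: [0.4232, 0.0079, 0.1929]
ee_rot: [[0.964, -0.266, -0.007], [-0.266, -0.964, 0.002], [-0.007, 0.0, -1.0]]
ft_force: [-1.7, -0.7, -0.4]
width: 0.0596
finger_force: 0.0
t 2.75 TCP cradle [-0.1276] [-0.0207] 0.19292055191316063 yaw err deg 0.13622751208452186 F [-1.6554 -0.6582 -0.3638] w 0.05961523163527473 ff 0.0
```

```bash
python3 -m creep '[[0.7,[0,0,0.04],0],[0.7,[0,0,0.04],0],[0.7,[0,0,0.033],0],[0.7,[0,0,0],0],[0.7,[0,0,0],0]]' | head -2
python3 st.py
python3 - <<'E'
from h import *
s=bot.snapshot("scene"); f=s["frame"][130:280,200:400]
cv2.imwrite("pics/s1.png",cv2.resize(f,(800,600),interpolation=cv2.INTER_CUBIC)[:,:,::-1])
s=bot.snapshot("wrist"); save(s,"w1.png"); print(s["origin"],s["attitude"],s["fov_y"])
E
```

```text
time_s: 3.25
tool_pos: [0.4266, 0.0062, 0.0845]
t 3.25 TCP cradle [-0.1239] [-0.0214] 0.08453384557862022 yaw err deg 0.019530352578984406 F [-0.9219 -0.4034 -0.089 ] w 0.059853152778252615 ff 0.0
[ 0.49465846 -0.01265369  0.20370998] [[-2.67751576e-01 -9.27965397e-01 -2.59209019e-01]
 [-9.63487766e-01  2.58060387e-01  7.13874023e-02]
 [ 6.46540791e-04  2.68858809e-01 -9.63179383e-01]] 60.909087569297675
```

View pics/s1.png

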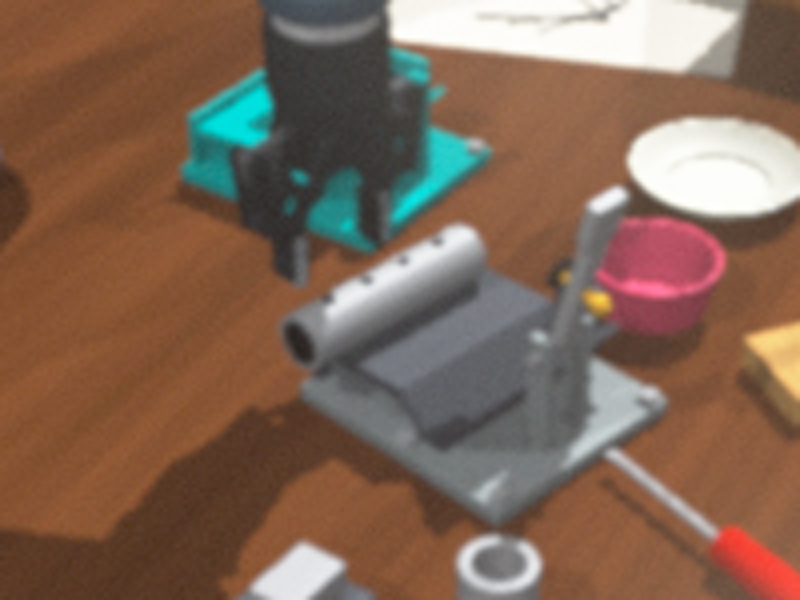

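View pics/w1.png

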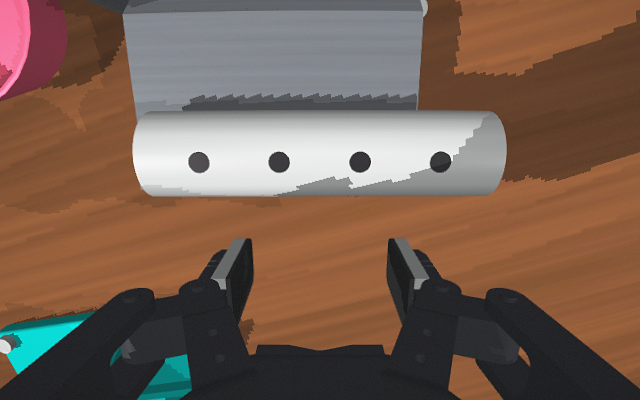

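The scene crop shows both fingers behind the tube, with tips at crop px (292,282) and (380,240). The wrist view shows the tube lying square to the fingers. I'll check the tip height from depth.

Run:
```python
from h import *
np.set_printoptions(precision=4,suppress=True)
p=np.array([.5517,-.0064,-.2713])
for c,b in (("scene",(255,305,170,205)),("wrist",(180,460,225,330))):
    s=bot.snapshot(c); P=cloud(s,*b); x,y=toc(P,p)
    m=(x>-.15)&(x<-.105)&(P[:,2]>.03)&(P[:,2]<.13)
    for sg in (1,-1):
        k=m&((y+.0214)*sg>0); print(c,k.sum(),np.percentile(P[k,2],[0,1,3,10]),"x",np.percentile(x[k],[1,50,99]),"y",np.percentile(y[k],[1,99]))
```

```text
scene 193 [0.0634 0.0671 0.0686 0.0725] x [-0.1331 -0.1148 -0.1059] y [0.004  0.0371]
scene 244 [0.0644 0.0663 0.0707 0.0772] x [-0.1332 -0.1139 -0.1062] y [-0.0834 -0.0445]
wrist 3853 [0.0651 0.0685 0.0713 0.0773] x [-0.1314 -0.1107 -0.1076] y [0.0064 0.0218]
wrist 3845 [0.0657 0.0686 0.0715 0.0772] x [-0.1315 -0.1107 -0.1062] y [-0.0643 -0.0488]
```

```bash
python3 -m creep '[[0.7,[0,0,0.006],0],[0.7,[0,0,0.005],0],[0.7,[0.003,0,0],0],[0.7,[0.003,0,0],0],[0.7,[0.003,0,0],0]]' | head -2
for i in 1 2 3; do python3 -m creep '[[0.7,[0.004,0,0],0],[0.7,[0.004,0,0],0],[0.7,[0.004,0,0],0],[0.7,[0.004,0,0],0],[0.7,[0.004,0,0],0]]' | grep -E 'tool_pos|ft'; done
python3 st.py
cat > tube.py <<'E'
from h import *
import sys
np.set_printoptions(precision=4,suppress=True)
p=np.array([.5517,-.0064,-.2713])
s=bot.snapshot("wrist"); P=cloud(s,0,640,0,330); x,y=toc(P,p)
x0=float(sys.argv[1]); m=(abs(x-x0)<.02)&(P[:,2]>float(sys.argv[2]))&(P[:,2]<.085)&(y>-.12)&(y<.064)
yy=np.floor(y/.01); tops=[(k,x[m&(yy==k)][np.argmax(P[m&(yy==k),2])],P[m&(yy==k),2].max()) for k in np.unique(yy[m]) if (m&(yy==k)).sum()>50]
t=np.array(tops); print("n",m.sum(),"y range",np.percentile(y[m],[.3,99.7]),"x med",np.median(x[m]),"ztop",np.median(t[:,2]),"slope",np.polyfit(t[:,0]*.01,t[:,1],1))
E
python3 tube.py -0.035 0.06
```

```text
time_s: 3.95
tool_pos: [0.435, 0.0041, 0.0723]
tool_pos: [0.4541, -0.0012, 0.0722]
ft_force: [-0.2, 0.1, 1.2]
tool_pos: [0.4735, -0.0066, 0.0723]
ft_force: [-0.6, 1.2, 1.8]
tool_pos: [0.4927, -0.0119, 0.0723]
ft_force: [-1.2, 0.2, 1.0]
t 5.45 TCP cradle [-0.0554] [-0.0211] 0.07226379521237515 yaw err deg 0.05616889148619861 F [-1.1533  0.1518  0.9605] w 0.05993050928265199 ff 0.5121324257925153
n 26872 y range [-0.0906  0.0484] x med -0.026042886535691586 ztop 0.08296050417793538 slope [-0.0348 -0.0324]
```

```bash
python3 -m creep '[[0.7,[0.002,0,0],0],[0.7,[0.002,0,0],0],[0.7,[0.002,0,0],0],[0.7,[0,0,0],0],[0.7,[0,0,0],0]]' | grep -E 'tool_pos|ft'
python3 tube.py -0.02 0.045; python3 -m creep '[[0.7,[0.001,0,0],0],[0.7,[0.001,0,0],0],[0.7,[0.001,0,0],0],[0.7,[0,0,0],0],[0.7,[0,0,0],0]]' | grep -E 'tool_pos|ft|ger'
python3 tube.py -0.01 0.045
```

```text
tool_pos: [0.4984, -0.0134, 0.0723]
ft_force: [0.8, 0.3, -0.2]
n 37289 y range [-0.0907  0.0638] x med -0.01458694114883027 ztop 0.08324161480552758 slope [-0.0036 -0.0224]
tool_pos: [0.5012, -0.0143, 0.0723]
ft_force: [0.6, 0.5, 0.5]
finger_force: 0.0
n 27871 y range [-0.0905  0.0639] x med -0.0026364426443426913 ztop 0.0728798949781017 slope [-0.0583 -0.0017]
```

```bash
python3 -m creep '[[0.7,[0,0,-0.03],0],[0.7,[0,0,-0.04],0],[0,[0,0,-0.04],-8.2],[0,[0,0,0],-8.2],[0,[0,0,0],-8.2]]' | grep -E 'tool_pos|ft'
python3 -m creep '[[0,[0,0,0],-8.2],[0,[0,0,0],-8.2],[0,[0,0,0],-8.2],[0,[0,0,0],-8.2],[0,[0,0,0],-8.2]]' | grep -E 'tool_pos|ft'
python3 -m creep '[[0,[0,0,0],-8.2],[0,[0,0,0],-8.2],[0,[0,0,0],-8.0],[0,[-0.05,0.023,0],0],[0,[-0.049,0.023,0],0]]' | grep -E 'tool_pos|ft'
python3 st.py
python3 - <<'E'
from h import *
np.set_printoptions(precision=4,suppress=True)
p=np.array([.5517,-.0064,-.2713])
s=bot.snapshot("top"); save(s,"t2.png"); P=cloud(s,285,400,150,275); x,y=toc(P,p)
m=(abs(x)<.018)&(P[:,2]>.055)&(y<.06)&(y>-.115)&(P[:,2]<.08); print(m.sum(),np.median(x[m]),np.percentile(y[m],[1,99]),np.percentile(P[m,2],90),np.polyfit(y[m],x[m],1))
cv2.imwrite("pics/t2.png",cv2.resize(s["frame"][120:280,250:450],(800,600),interpolation=cv2.INTER_CUBIC)[:,:,::-1])
E
```

```text
tool_pos: [0.5022, -0.0145, 0.1843]
ft_force: [0.1, -0.4, 0.2]
tool_pos: [0.501, -0.0142, 0.1823]
ft_force: [-0.2, 0.2, -0.7]
tool_pos: [0.5177, -0.1128, 0.1825]
ft_force: [1.0, 0.4, 0.3]
t 8.1 TCP cradle [-0.0043] [-0.1116] 0.18248742329544898 yaw err deg 90.27352156384018 F [0.9519 0.4351 0.3184] w -7.349065455103177e-05 ff 0.0
656 -0.0019514486005292688 [-0.0898  0.0486] 0.06919101727532462 [ 0.0036 -0.0015]
```

View pics/t2.png

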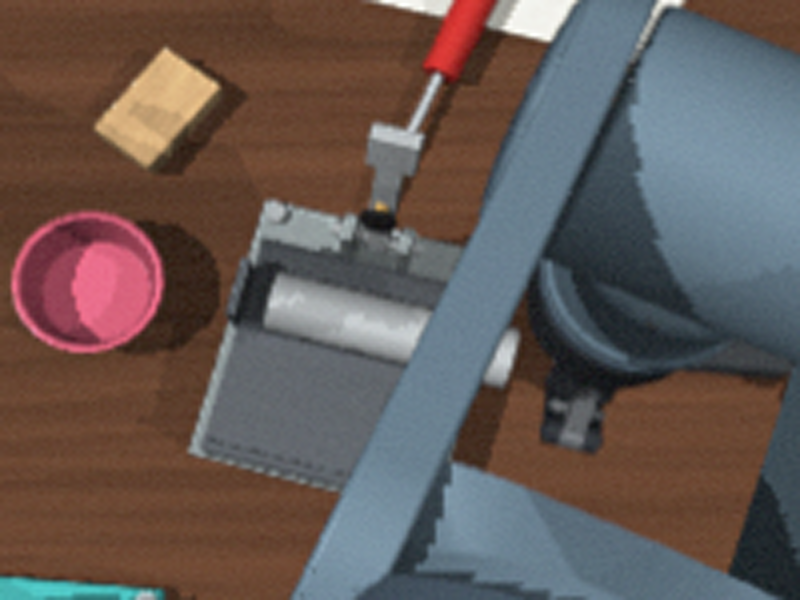

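The top view shows the tube seated in the vee, from px (268,305) to (515,355) in the crop. The gap to the stop plate is about 16 mm, and the shut fingers are beyond the tube's -y end. Next: descend and push gently along +y.

```bash
python3 -m creep '[[0,[0,0,0.03],0],[0,[0,0,0.03],0],[0,[0,0,0.03],0],[0,[0,0,0.03],0],[0,[0,0,0.003],0]]' | grep -E 'tool_pos|ft'
python3 -m creep '[[0,[0.002,0,0],0],[0,[0.003,0,0],0],[0,[0.003,0,0],0],[0,[0.003,0,0],0],[0,[0.003,0,0],0]]' | grep -E 'tool_pos|ft'; python3 st.py; python3 tube.py 0 0.05
```

```text
tool_pos: [0.5145, -0.1115, 0.0556]
ft_force: [-0.6, 0.7, -0.1]
tool_pos: [0.5222, -0.1005, 0.0609]
ft_force: [-3.6, -5.5, 4.7]
t 9.15 TCP cradle [-0.0032] [-0.0986] 0.06092729326404616 yaw err deg 90.09992287862207 F [-3.6244 -5.4671  4.7317] w -0.00041168670247296584 ff 3.631678819656372
n 28101 y range [-0.1061 -0.0007] x med 0.0014350820660126047 ztop 0.0708448603050544 slope [0.0793 0.0053]
```

```bash
python3 -m creep '[[0,[0.002,0,0],0],[0,[0.002,0,0],0],[0,[0.002,0,0],0],[0,[0.001,0,0],0],[0,[0.001,0,0],0]]' | grep -E 'tool_pos|ft'
python3 st.py; python3 -m creep '[[0,[0.0005,0,0],0],[0,[0.0005,0,0],0],[0,[0.0005,0,0],0],[0,[0.0005,0,0],0],[0,[0,0,0],0]]' | grep -E 'tool_pos|ft'; python3 st.py;  python3 tube.py 0 0.05
```

```text
tool_pos: [0.5242, -0.0931, 0.0609]
ft_force: [-3.0, -6.5, 4.7]
t 9.7 TCP cradle [-0.0032] [-0.0909] 0.06087028088506461 yaw err deg 90.07749770535118 F [-3.0392 -6.5     4.7354] w 5.802517027338954e-05 ff 3.5974637791514397
tool_pos: [0.5248, -0.0912, 0.0609]
ft_force: [-3.1, -6.0, 4.3]
t 10.2 TCP cradle [-0.0032] [-0.0889] 0.06088334511394894 yaw err deg 90.07780813528355 F [-3.1085 -6.0306  4.3427] w 7.095202370602604e-05 ff 3.4214193373918533
n 28113 y range [-0.0965  0.0089] x med 0.0014230673152171812 ztop 0.07093019187323225 slope [0.1052 0.0059]
```

```bash
python3 -m creep '[[0,[0.0004,0,0],0],[0,[0.0004,0,0],0],[0,[0.0004,0,0],0],[0,[0.0004,0,0],0],[0,[0,0,0],0]]' | grep -E 'ft'; python3 st.py
python3 -m creep '[[0,[0.0003,0,0],0],[0,[0.0003,0,0],0],[0,[0.0003,0,0],0],[0,[0,0,0],0],[0,[0,0,0],0]]' | grep -E 'ft'; python3 st.py
```

```text
ft_force: [-2.9, -7.3, 5.0]
t 10.75 TCP cradle [-0.0032] [-0.0873] 0.06088818271270578 yaw err deg 90.07818425648821 F [-2.9379 -7.2739  4.9851] w -0.00013994184775321822 ff 3.4815314412117004
ft_force: [-2.9, -6.7, 5.9]
t 11.25 TCP cradle [-0.0032] [-0.0864] 0.06088491267742353 yaw err deg 90.07441462400625 F [-2.9308 -6.6996  5.8975] w 5.260403151417058e-05 ff 3.5105060040950775
```

```bash
python3 -m creep '[[0,[0.0003,0,0],0],[0,[0.0003,0,0],0],[0,[0.0002,0,0],0],[0,[0,0,0],0],[0,[0,0,0],0]]' | grep -E 'ft'; 
python3 -m creep '[[0,[0.0002,0,0],0],[0,[0.0002,0,0],0],[0,[0.0001,0,0],0],[0,[0,0,0],0],[0,[0,0,0],0]]' | grep -E 'ft'; python3 st.py
python3 - <<'E'
from h import *
np.set_printoptions(precision=4,suppress=True)
p=np.array([.5517,-.0064,-.2713])
s=bot.snapshot("top"); P=cloud(s,285,400,150,275); x,y=toc(P,p)
m=(abs(x)<.014)&(y<.08)&(y>.03); o=np.argsort(y[m]); 
for k in np.arange(.04,.08,.003):
    q=m&(y>=k)&(y<k+.003); print(round(k,3),q.sum(),P[q,2].max() if q.any() else 0, np.median(P[q,2]) if q.any() else 0)
cv2.imwrite("pics/t3.png",cv2.resize(s["frame"][160:240,285:385],(800,600),interpolation=cv2.INTER_CUBIC)[:,:,::-1])
E
```

```text
ft_force: [-4.6, -9.3, 4.1]
ft_force: [-5.3, -11.9, 5.1]
t 12.25 TCP cradle [-0.0032] [-0.0863] 0.060916784708376234 yaw err deg 90.08264432478649 F [ -5.2832 -11.9341   5.0922] w 0.00027220165184049306 ff 6.394405514001846
0.04 16 0.07054149419934586 0.06634883331672886
0.043 16 0.07037345169602982 0.06646204883398366
0.046 17 0.0705737308336678 0.06647645217456266
0.049 14 0.0723687892202517 0.06732499447574214
0.052 18 0.07120497106003376 0.06620376211307277
0.055 17 0.0704678402086647 0.06756491372191831
0.058 16 0.07002901533218453 0.06674278126767513
0.061 16 0.07120789260292726 0.0669554382500705
0.064 20 0.0721349972750781 0.069370485891804
0.067 16 0.07354353823098136 0.0708505716182431
0.07 4 0.07360597962626125 0.07027794251746478
0.073 0 0 0
0.076 3 0.0033956710435766313 0.0031356999695832943
0.079 1 0.0016416778323724568 0.0016416778323724568
```

View pics/t3.png

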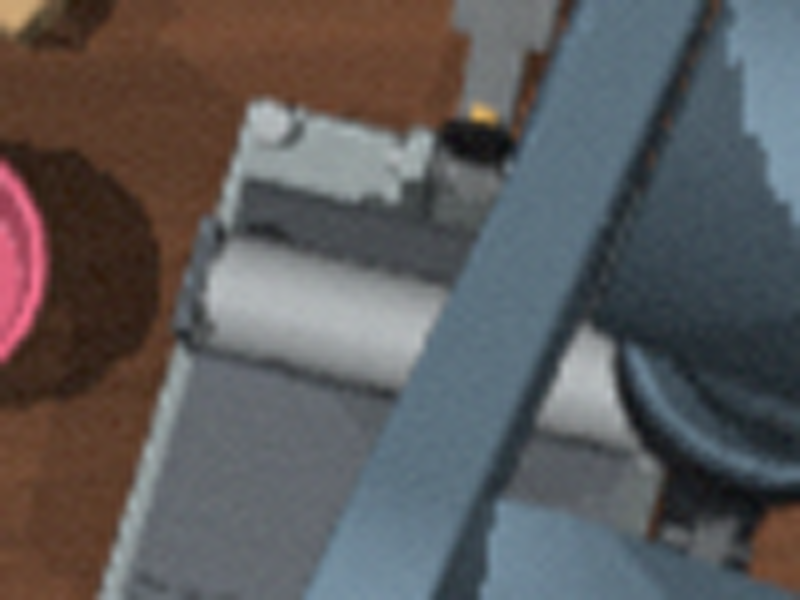

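The tube is home: the force rises while the TCP has stopped, and the image shows its end against the plate at crop px (205,290). Backing off and moving to the clamp's +x side.

```bash
python3 -m creep '[[0,[-0.02,0,0],0],[0,[0,0,-0.04],0],[0,[0,0,-0.05],8.2],[0,[0,0,-0.05],8.2],[0,[0,0,-0.05],8.2]]' | grep -E 'tool_pos|ft'
python3 -m creep '[[0,[0,0,-0.045],8.2],[0,[0,0,0],8.2],[0,[0,0,0],8.2],[0,[0,0,0],8.2],[0,[0,0,0],8.2]]' | grep -E 'tool_pos|ft'
python3 -m creep '[[0,[0,0,0],8.2],[0,[0,0,0],8.2],[0,[0,0,0],8.1],[0,[0.036,-0.035,0],0],[0,[0.036,-0.035,0],0]]' | grep -E 'tool_pos|ft'
python3 -m creep '[[0,[0.036,-0.036,0],0],[0,[0,0,0],0],[0,[0,0,0],0],[0,[0,0,0],0],[0,[0,0,0],0]]' | grep -E 'tool_pos|ft'
python3 st.py
python3 - <<'E'
from h import *
np.set_printoptions(precision=4,suppress=True)
p=np.array([.5517,-.0064,-.2713])
s=bot.snapshot("scene"); P=cloud(s,300,400,120,260); x,y=toc(P,p)
m=(P[:,2]>.12)&(P[:,2]<.2)&(abs(y)<.03)&(x>.02)&(x<.1); print(m.sum(),np.percentile(x[m],[1,50,99]),np.percentile(P[m,2],[2,99]),np.percentile(y[m&(P[:,2]>.165)],[2,98]))
cv2.imwrite("pics/s4.png",cv2.resize(s["frame"][70:250,220:460],(800,600),interpolation=cv2.INTER_CUBIC)[:,:,::-1])
E
```

```text
tool_pos: [0.5193, -0.1049, 0.2519]
ft_force: [0.7, -0.0, 0.4]
tool_pos: [0.5196, -0.105, 0.2951]
ft_force: [-0.3, 0.4, 0.1]
tool_pos: [0.6081, -0.0572, 0.2955]
ft_force: [0.8, -2.3, 0.8]
tool_pos: [0.6502, -0.0335, 0.2953]
ft_force: [0.1, 0.6, 0.8]
t 14.3 TCP cradle [0.1022] [0.0003] 0.29531266326325406 yaw err deg -0.09820690468371249 F [0.1187 0.5609 0.8459] w -6.572998673589032e-05 ff 0.0
270 [0.0455 0.0733 0.0832] [0.1208 0.1913] [-0.0141  0.0107]
```

View pics/s4.png

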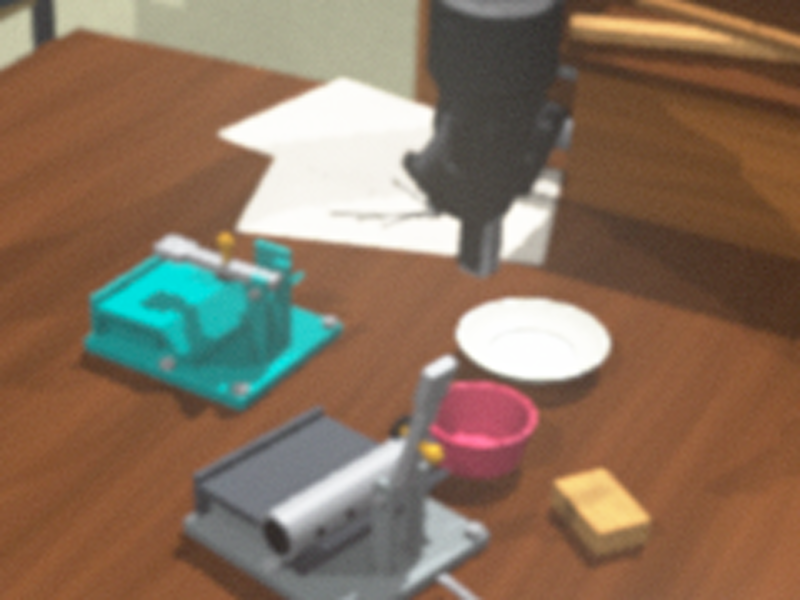

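The tube lies in the vee against the stop, from crop px (280,530) to (410,450). The clamp is still open with its paddle at (438,370), and the shut fingers are above it on the +x side. Next: descend and swing it over.

```bash
python3 -m creep '[[0,[0.006,0,0],0],[0,[0,0,0.045],0],[0,[0,0,0.05],0],[0,[0,0,0],0],[0,[-0.006,0,0],0]]' | grep -E 'tool_pos|ft'; python3 st.py
python3 -m creep '[[0,[-0.01,0,0],0],[0,[-0.01,0,0],0],[0,[-0.01,0,0],0],[0,[-0.01,0,0],0],[0,[-0.01,0,0],0]]' | grep -E 'tool_pos|ft'; python3 st.py
```

```text
tool_pos: [0.6508, -0.0334, 0.1995]
ft_force: [0.7, 0.1, 1.4]
t 14.85 TCP cradle [0.1028] [0.0006] 0.19946672240993696 yaw err deg -0.08610352995318282 F [0.7087 0.0883 1.4213] w -4.663919478126853e-05 ff 0.0
tool_pos: [0.6058, -0.0203, 0.2049]
ft_force: [6.2, -2.7, 4.5]
t 15.35 TCP cradle [0.0559] [0.0011] 0.20493848604022272 yaw err deg -0.049870997458055066 F [ 6.2414 -2.7043  4.5382] w 3.572202657226121e-05 ff 3.159762608120218
```

```bash
python3 -m creep '[[0,[-0.009,0,0],0],[0,[-0.009,0,0],0],[0,[-0.011,0,0.004],0],[0,[-0.011,0,0.004],0],[0,[-0.0105,0,0.007],0]]' | grep -E 'ft'; python3 st.py
python3 -m creep '[[0,[-0.0105,0,0.008],0],[0,[-0.0095,0,0.0095],0],[0,[-0.0095,0,0.0095],0],[0,[-0.0055,0,0.0075],0],[0,[-0.0055,0,0.0075],0]]' | grep -E 'ft'; python3 st.py
```

```text
ft_force: [2.0, -1.8, 7.4]
t 15.85 TCP cradle [0.0051] [0.0011] 0.18953590053939218 yaw err deg -0.042801245576318134 F [ 2.0096 -1.8252  7.3565] w -0.0002024261623410285 ff 3.0673100030981004
ft_force: [4.7, -1.0, 3.6]
t 16.35 TCP cradle [-0.0354] [0.0013] 0.14574093648578668 yaw err deg -0.04540188872503401 F [ 4.6703 -1.0229  3.5841] w 0.0004528203720812311 ff 2.641565431840718
```

```bash
python3 -m creep '[[0,[-0.003,0,0.003],0],[0,[-0.003,0,0.003],0],[0,[-0.002,0,0.003],0],[0,[0,0,0.003],0],[0,[0,0,0],0]]' | grep -E 'ft'; python3 st.py
python3 -m creep '[[0,[0,0,0.0015],0],[0,[0,0,0.0015],0],[0,[0,0,0.0015],0],[0,[0,0,0.0015],0],[0,[0,0,0],0]]' | grep -E 'ft'; python3 st.py
```

```text
ft_force: [3.2, -0.8, 3.1]
t 16.85 TCP cradle [-0.0463] [0.0012] 0.13039499970579854 yaw err deg -0.04160492143067349 F [ 3.1834 -0.8103  3.1087] w 0.0001886244993495456 ff 2.0555634750053287
ft_force: [-0.5, 1.0, 2.5]
t 17.35 TCP cradle [-0.0475] [0.0012] 0.12342844405548774 yaw err deg -0.04105985887481624 F [-0.5375  0.9873  2.5314] w -0.00020641266367684187 ff 1.20770349225495
```

```bash
python3 -m creep '[[0,[0,0,0.001],0],[0,[0,0,0.001],0],[0,[0,0,0.001],0],[0,[0,0,0.001],0],[0,[0,0,0.001],0]]' | grep -E 'ft'; python3 st.py
python3 - <<'E'
from h import *
s=bot.snapshot("scene")
cv2.imwrite("pics/s5.png",cv2.resize(s["frame"][130:265,250:430],(800,600),interpolation=cv2.INTER_CUBIC)[:,:,::-1])
E
```

```text
ft_force: [-12.3, 2.2, 28.2]
t 17.85 TCP cradle [-0.0476] [0.0013] 0.12040336394883458 yaw err deg -0.013676827962766713 F [-12.2803   2.156   28.2338] w 0.0002912475101751446 ff 12.929398242558818
```

View pics/s5.png

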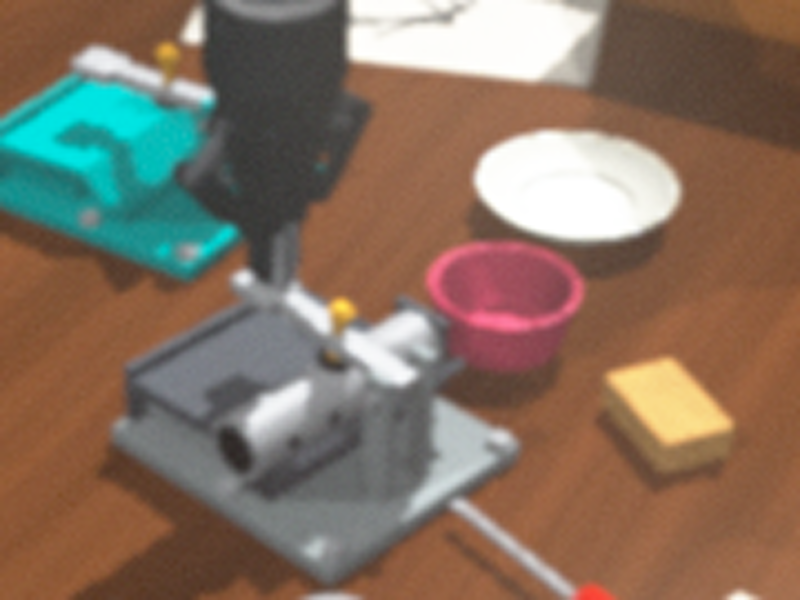

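The clamp arm is down, its foot is on the tube at crop px (338,355), and the paddle force is about 28 N. That puts about 42 N at the foot, under the 100 N limit. Releasing gently.

```bash
python3 -m creep '[[0,[0,0,-0.001],0],[0,[0,0,-0.002],0],[0,[0,0,-0.004],0],[0,[0,0,-0.02],0],[0,[0,0,-0.04],0]]' | grep -E 'ft'
python3 -m creep '[[0,[0,0,-0.05],0],[0,[-0.05,0,0],0],[0,[-0.05,0,0],0],[0,[-0.03,0,0],0],[0,[0,0,0],0]]' | grep -E 'ft'; python3 st.py
python3 - <<'E'
from h import *
np.set_printoptions(precision=4,suppress=True)
p=np.array([.5517,-.0064,-.2713])
s=bot.snapshot("scene"); P=cloud(s,250,430,130,265); x,y=toc(P,p)
for lo,hi in ((-.066,-.04),(-.03,-.012),(.012,.04)):
    m=(P[:,2]>.075)&(P[:,2]<.12)&(abs(y)<.012)&(x>lo)&(x<hi); print("arm",lo,hi,m.sum(),np.percentile(P[m,2],[50,90]) if m.any() else 0)
cv2.imwrite("pics/s6.png",cv2.resize(s["frame"][130:265,250:430],(800,600),interpolation=cv2.INTER_CUBIC)[:,:,::-1])
E
```

```text
ft_force: [0.4, 0.0, 0.3]
ft_force: [0.5, 0.2, 0.5]
t 18.9 TCP cradle [-0.1797] [0.0015] 0.23550089037314076 yaw err deg 0.02067788617881745 F [0.5164 0.1805 0.463 ] w 0.00023578678679110027 ff 0.0
arm -0.066 -0.04 74 [0.0946 0.0964]
arm -0.03 -0.012 44 [0.0907 0.0928]
arm 0.012 0.04 68 [0.0858 0.0886]
```

View pics/s6.png

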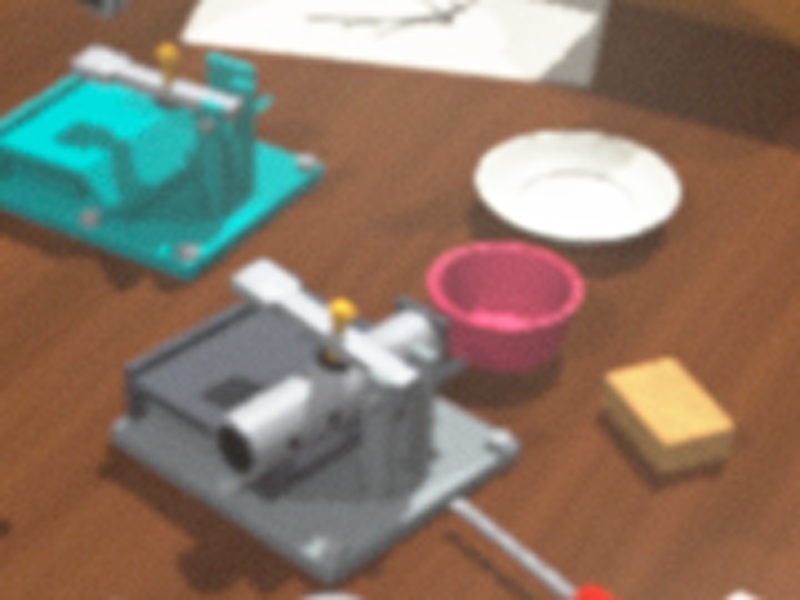

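The clamp stays closed at about 0.11 rad with its foot on the tube. The tube is home against the stop, the bystanders are where they were, and the robot is clear.

```bash
python3 -c "
from bench import bot; print(bot.hand_in())"
```

```text
the job is handed in; nothing more can be done
None
```

I handed the job in at about 19 s of the 72 s allowed: the tube is in the vee with its end against the stop plate, and the clamp stays closed on it at about 0.11 rad. The foot's grip after release can't be read directly, and the hand-in gave no verdict.

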